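# Retrieve a dropped screwdriver through a service opening

## Robot

A 7-joint arm with a two-finger parallel gripper is mounted at the origin on a cart in front of the work surface, level with it; the furniture and walls round the work are solid. World frame = base frame: x ahead of the robot, y to its left, z up, the work surface at z = 0. Lengths are in m, angles in rad, forces in N, time in s.
With the tool pointing down it reaches from about 0.4 to 0.875 m from the base axis. Payload 6.5 kg.
Tool frame: the origin (TCP) lies midway between the tips of the shut fingers; the grasp point (between the pads) lies behind it (hold_point_z is the z of the grasp point in the tool frame, in m); z points along the fingers, y is the direction in which the jaws open and shut (so a half turn about z gives the same grasp; the last joint's range is limited). The gripper opens to 88 mm and grips with 3 to 60 N. Pads are 18 mm wide; open, the fingers measure 123 mm over their backs; the gripper's body (75 mm by 187 mm) begins 45 mm behind the grasp point.
Start: joints at [1.105, 0.536, -0.004, 1.538, 0.003, 1.067, -0.071], TCP at [0.253, -0.599, 0.239] pointing down, gripper open.
Joint ranges: [-2.7, 2.7], [-0.37, 2.16], [-1.27, 1.26], [0.24, 2.4], [-1.31, 4.45], [0.19, 1.91], [-2.76, 2.76]. Speed limits (rad/s): [2.39, 2.39, 3.14, 3.14, 3.14, 3.14, 3.14].

## Interface

Orientations are given as a 3x3 rotation matrix whose columns are the frame's x, y, z axes.
In Python, from plant import sense, read_camera, hand_in, hold_point_z gives the robot as it stands. The module is installed in compiled form; this text tells all that it offers.
- The arm moves only by the tool arm_command, never from a script. Its argument "rows" is a list that holds one entry, the list of rows, each a list of 7 numbers: the closure, from -1 (fully open) to 1 (shut), then the shift along the tool's x, y, z in units of 0.15 m (1.0 is 0.15 m), then the turn, a rotation vector about the tool's x, y, z in units of 2 pi rad (1.0 is 2 pi rad). In form: [[[fingers, tx, ty, tz, ax, ay, az], ...]]. A call has 1 to 12 rows; each row is the pose to reach, as a shift and turn from the pose commanded when the call began, along the tool's axes at that moment, turning the shorter way round; what a row does not reach only later rows make up. A row lasts 1/12 s, in which the tool goes at most 41.7 mm and 7.16 degrees, less where a joint would pass 70% of its speed; a pose out of reach is approached as far as the arm can. A call with a number of a shift or a turn outside -1 to 1 is refused whole. A call with a gripper value outside its range is refused whole. The fingers move at their own pace and stop on an object; "grip_force" is the grip in N (left out, the last holds). Time passes only in rows, so rows that repeat a pose let the fingers close. It gives the time, the measured TCP pose, the force and the opening at its end, in the units of the state.
- sense(): the state, without advancing time (a new reading comes with each control period).
- read_camera(name): name is "side" or "top"; returns a dict with "img" (420x560x3 uint8, red, green, blue), "fx", "fy", "cx", "cy" (pixels), "position" and "attitude" of the camera in the world. Camera axes: x right, y down, z forward; pixel columns grow to the right and rows downward; lengths in m; the calibration is good to about 2 mm. A picture is of the moment at which its call begins. There is no depth.
- hand_in(): hands the job in, once; it reports no verdict.
The state is a dict: "clock": time; "qpos": joint angles; "qd": joint speeds; "effort": joint torques, N m; "position": TCP position; "tcp_rot": TCP orientation; "force": force on the tool from outside, world axes, zero at the start; "moment": the same for the moment, N m; "grip_width": finger opening in m.
Only numpy, scipy, OpenCV 4.12 (cv2) and the standard library are available. Lean on these libraries where they do the work, as an engineer would, in place of code of your own. Each camera call takes 0.05 s, during which the arm holds its last target.

## Task

A screwdriver has fallen into the electrical enclosure and is too long to come out flat. First turn the selector on its cover until the white line points at the green dot; only then take the screwdriver by its handle and draw it out handle first, tilted diagonally through the opening, without forcing it against the cover. Finish while still gripping it, held still in the air with its whole length, tip included, at least 5 cm above the cover, and leave everything else on the worktop where it is.

Things in the scene. Friction and masses are not known exactly. Their poses are not given: they have to be found in the camera images.
- housing: Low grey electrical enclosure with a white cover, fixed, 251 x 242 x 60 mm. Origin on the worktop, z up, x roughly to the robot's left, y roughly towards the robot; walls from x -105 to 146, y -82 to 160 mm. Inner floor 8 mm above the worktop; cover underside at 56, top at 60 mm. Cable glands stick out 20 mm at the left wall. Overhead, a thin gantry strip crosses the whole worktop along y at world x 0.58, from z 0.55 up: keep wrist and arm clear of it.
- opening (a point): Centre of the only opening in the cover, level with the cover's top (60 mm above the worktop), at x 77.5, y 0 mm of the enclosure; axes as the enclosure's. A rectangle with black rubber trim, 115 mm along x (enclosure x 20 to 135) and 130 mm along y (-65 to 65).
- selector_grip (a point): Middle of the selector knob's bar grip, 81 mm above the worktop, on the knob's upright axis, at x 10, y 108 mm of the enclosure. Black bar 44 mm long, 13 mm wide, its top 94 mm above the worktop, on a round skirt 45 mm across (top 68 mm above the worktop). The point's x axis runs along the bar towards the end with the white line.
- selector (a joint): Angle of the selector, rad, growing clockwise seen from above. At 0 the white line points along the enclosure's +x, at the red dot; 0.698 yellow dot; 1.396 green dot. A detent at each dot pulls the knob in from about 0.3 rad away (peak about 0.08 N m) and holds it when let go. Starts at red or yellow; stops at -0.2 and 1.6.
- driver: The red-handled screwdriver as a whole, 198 mm long, 60 to 130 g, loose, lying level on the enclosure's inner floor. Origin under the middle of its length, on its lower side; x axis towards the tip.
- driver_handle (a point): Centre of the screwdriver's red handle, on the tool's axis; starts 21 mm above the worktop, below the opening. Handle 90 mm long (45 mm either way along the axis), about 28 mm thick. x axis along the tool towards the tip; starts pointing roughly along the enclosure's -x (to the robot's right), so the thin blade lies under the closed cover.
- driver_butt (a point): End of the handle, on the axis, 45 mm from the handle's centre.
- driver_tip (a point): Tip of the blade, on the axis, 153 mm from the handle's centre; the blade is a steel rod 6 mm thick that starts 45 mm from the handle's centre. It starts hidden under the cover.
- pliers: Bystander: red-handled pliers, 153 x 50 x 13 mm.
- fuses: Bystander: small yellow and white carton, 58 x 75 x 30 mm.
- marker: Bystander: black marker pen, 128 x 15 x 15 mm.
- tape: Bystander: roll of cream masking tape lying flat, 96 mm across, 24 mm high.

How it is judged:
By the outcome, as a careful person would: the job done as asked, in the order asked, and still so for the second after the job is handed in, while the arm keeps its last pose, push and grip.
It also fails if it takes over 48 s, if anything falls off the work surface, if the arm or the gripper's body presses on something with over 40 N, if the wrist force passes 120 N, or if a joint passes its speed limit or range.

## Working session

There is one attempt and no reset: what is moved stays moved. The work goes in short steps, Python scripts to look and compute and a tool call to move; the robot and the scene stay as the last step left them, time stands still between calls to the robot, and variables do not carry over. Pictures are saved under pics/ and viewed, and the job is handed in when it is done.

Besides the shell and the picture viewer there is one more tool, called after "Request:" as a command line: name --argument value ..., lists and objects as JSON in quotes. arm_command: Moves the arm, as the interface text tells. Shifts and turns lie within -1 to 1; 1 stands for 0.15 m of shift or 2 pi rad of turn. Its arguments: {"type":"object","properties":{"rows":{"type":"array","items":{"type":"array","items":{"type":"array","items":{"type":"number","minimum":-1,"maximum":1}}}},"grip_force":{"type":"number"}},"required":["rows"]}

```bash
mkdir -p pics; ls
python3 - <<'E'
from plant import *
import cv2
s=sense()
for k,v in s.items(): print(k,v)
print(hold_point_z)
for n in("top","side"):
    c=read_camera(n); cv2.imwrite(f"pics/{n}0.png",c["img"][:,:,::-1])
    print(n,{k:v for k,v in c.items() if k!="img"})
E
```

```text
pics
clock 0.0
qpos [ 1.10483622  0.53718776 -0.0044461   1.53884225  0.0025818   1.06728222
 -0.07121003]
qd [ 2.48648771e-04  5.91931081e-05  2.82941324e-04 -1.28000022e-03
  2.28271448e-03 -7.71295419e-04  6.41093927e-04]
effort [-4.64870391e-04 -5.70993519e+01  9.90712233e-01 -2.51603526e+01
 -5.61973325e-02  1.78486202e-02  1.87913524e-04]
position [ 0.25273851 -0.59819927  0.23783703]
tcp_rot [[ 9.21131198e-01  3.89251505e-01 -7.63540538e-04]
 [ 3.89252239e-01 -9.21129926e-01  1.53439343e-03]
 [-1.06055087e-04 -1.71058752e-03 -9.99998531e-01]]
force [ 0.2399984   0.03528161 -0.03927042]
moment [ 0.01601759 -0.01162681 -0.061325  ]
grip_width 0.08820991109065439
-0.0187
top {'fx': 435.34001555268213, 'fy': 435.34001555268213, 'cx': 283.31643413902333, 'cy': 203.48018539932596, 'position': array([ 0.32176808, -0.04363001,  1.32437392]), 'attitude': array([[-0.0069332 , -0.98831183,  0.15228809],
       [-0.99983216,  0.00943397,  0.01570488],
       [-0.016958  , -0.15215365, -0.98821136]])}
side {'fx': 505.5016706338658, 'fy': 505.5016706338658, 'cx': 269.2921753852615, 'cy': 214.72533837764604, 'position': array([0.01307694, 1.19309216, 0.56749008]), 'attitude': array([[-0.92993   , -0.11875461,  0.34803382],
       [-0.36764538,  0.32130802, -0.87269584],
       [-0.0081894 , -0.93949907, -0.34245355]])}
```

View pics/top0.png

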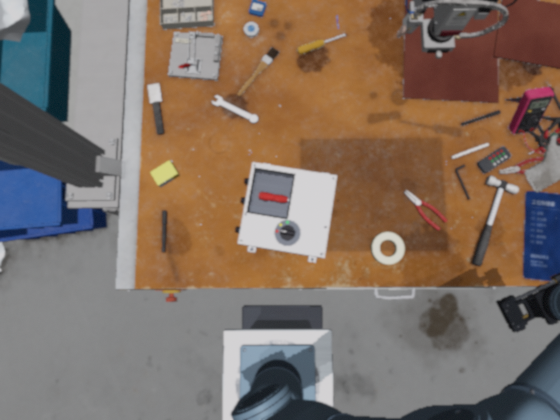

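View pics/side0.png

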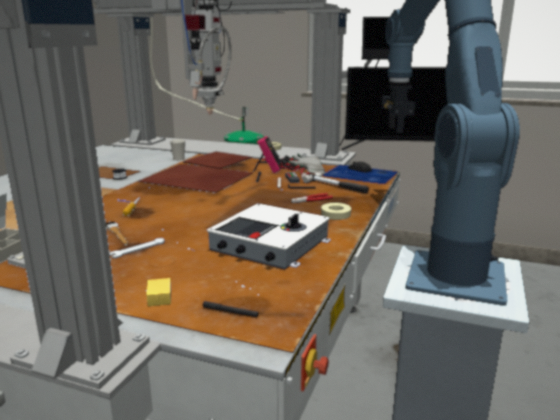

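```bash
cat > h.py <<'E'
import numpy as np, cv2
from plant import *
def ray(c,u,v):
    d=np.array([(u-c["cx"])/c["fx"],(v-c["cy"])/c["fy"],1.0]); return c["attitude"]@d
def onz(c,u,v,z):
    d=ray(c,u,v); p=c["position"]; return p+d*(z-p[2])/d[2]
def proj(c,P):
    q=c["attitude"].T@(np.asarray(P)-c["position"]); return np.array([c["fx"]*q[0]/q[2]+c["cx"],c["fy"]*q[1]/q[2]+c["cy"]])
E
python3 - <<'E'
from h import *
for n,(x0,x1,y0,y1),k in(("top",(225,350,150,270),6),("side",(200,340,195,275),5)):
    im=cv2.imread(f"pics/{n}0.png")[y0:y1,x0:x1]
    cv2.imwrite(f"pics/{n}0z.png",cv2.resize(im,None,fx=k if n=="side" else 5,fy=k if n=="side" else 5,interpolation=cv2.INTER_CUBIC))
im=cv2.imread("pics/top0.png");hsv=cv2.cvtColor(im,cv2.COLOR_BGR2HSV)
m=((hsv[...,1]<40)&(hsv[...,2]>170)).astype(np.uint8)
m[:,:225]=0;m[:,345:]=0;m[:155]=0;m[265:]=0
n,l,st,ce=cv2.connectedComponentsWithStats(m)
i=1+np.argmax(st[1:,4]);print(st[i])
cs,_=cv2.findContours((l==i).astype(np.uint8),cv2.RETR_CCOMP,cv2.CHAIN_APPROX_NONE)
for c in cs:
    if cv2.contourArea(c)>100: print(cv2.contourArea(c),cv2.minAreaRect(c),cv2.boxPoints(cv2.minAreaRect(c)).tolist())
red=((hsv[...,1]>150)&((hsv[...,0]<6)|(hsv[...,0]>172))&(hsv[...,2]>100)).astype(np.uint8)
red[:,:240]=0;red[:,320:]=0;red[:170]=0;red[225:]=0
print(red.sum(),cv2.minAreaRect(cv2.findNonZero(red)),cv2.boxPoints(cv2.minAreaRect(cv2.findNonZero(red))).tolist())
E
```

```text
[ 238  162   99  101 4980]
7233.5 ((286.9399719238281, 211.91639709472656), (88.47477722167969, 90.09252166748047), 9.309940338134766) [[235.99794006347656, 249.21278381347656], [250.57264709472656, 160.30699157714844], [337.88201904296875, 174.62001037597656], [323.30731201171875, 263.52581787109375]]
2543.0 ((275.3378601074219, 206.47299194335938), (58.03284454345703, 73.4863510131836), 9.462322235107422) [[240.6757049560547, 237.9459686279297], [252.7567596435547, 165.45948791503906], [310.0, 175.00001525878906], [297.9189453125, 247.4864959716797]]
156 ((272.56927490234375, 196.94618225097656), (25.675188064575195, 6.449806213378906), 7.125016689300537) [[259.4308166503906, 198.5538787841797], [260.2308044433594, 192.1538848876953], [285.7077331542969, 195.33848571777344], [284.9077453613281, 201.7384796142578]]
```

View pics/top0z.png

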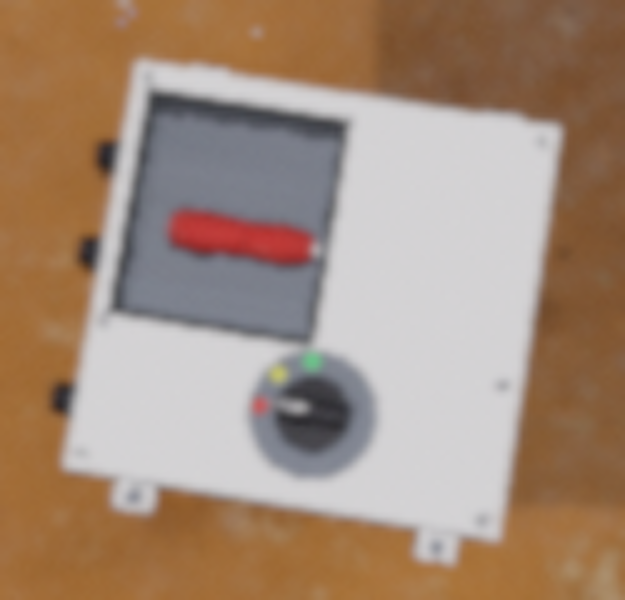

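View pics/side0z.png

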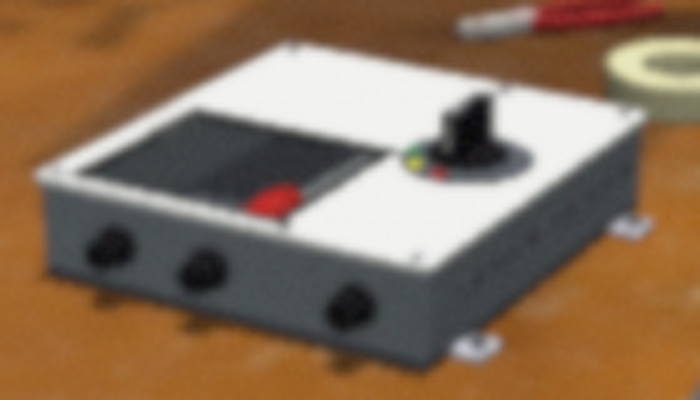

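```bash
cat >> h.py <<'E'
def rigid(A,B):
    A=np.array(A,float);B=np.array(B,float);a=A.mean(0);b=B.mean(0)
    H=(A-a).T@(B-b);t=np.arctan2(H[0,1]-H[1,0],H[0,0]+H[1,1])
    R=np.array([[np.cos(t),-np.sin(t)],[np.sin(t),np.cos(t)]]);return t,R,b-R@a
E
python3 - <<'E'
from h import *
c=read_camera("top")
z=lambda u,v,h:onz(c,225+(u+.5)/5-.5,150+(v+.5)/5-.5,h)
cor=[z(*p,.06)[:2] for p in((137,58),(563,125),(500,540),(63,468))]
op=[z(*p,.06)[:2] for p in((151,93),(349,122),(311,342),(113,310))]
A=[(.146,-.082),(-.105,-.082),(-.105,.16),(.146,.16)]
O=[(.135,-.065),(.02,-.065),(.02,.065),(.135,.065)]
for a,b in((A,cor),(O,op),(A+O,cor+op)):
    t,R,T=rigid(a,b);print("enc",t,T,np.round(1000*((R@np.array(a).T).T+T-np.array(b)),1).tolist())
print("pred knob",R@[.01,.108]+T,"opening",R@[.0775,0]+T)
print("knob skirt",z(313,413,.068), "knob top",z(313,408,.094))
print("pred skirt px", proj(c,[*(R@[.01,.108]+T),.068]))
h=[onz(c,u,v,.021)[:2] for u,v in ((259.83,195.35),(285.3,198.54),(272.57,196.95))]
print("handle",h,"dir",np.arctan2(*(h[1]-h[0])[::-1]),np.linalg.norm(h[1]-h[0]), "in enc",[(R.T@(x-T)).round(4) for x in h])
np.savez("enc.npz",R=R,T=T,t=t)
print(sense()["clock"])
E
```

```text
enc 1.3997998323316623 [ 0.53644324 -0.06303781] [[-3.2, -2.3], [-2.3, 3.3], [3.1, 2.0], [2.4, -3.1]]
enc 1.4017037268243173 [ 0.53588483 -0.06318146] [[-1.1, -1.7], [-1.5, 2.7], [1.6, 0.9], [1.0, -1.8]]
enc 1.4005111262085805 [ 0.53612802 -0.0630894 ] [[-3.6, -2.2], [-2.5, 3.3], [2.8, 1.9], [2.0, -3.3], [-0.7, -1.8], [-1.3, 2.7], [1.9, 1.1], [1.4, -1.7]]
pred knob [ 0.43138472 -0.03493198] opening [0.54926144 0.01328968]
knob skirt [ 0.43128087 -0.03430791  0.068     ] knob top [ 0.43185078 -0.03452435  0.094     ]
pred skirt px [287.41559273 232.16232029]
handle [array([0.54832237, 0.04834417]), array([ 0.53773506, -0.02904183]), array([0.5430075 , 0.00959466])] dir -1.706763909409061 0.07810687175591957 in enc [array([0.1119, 0.0069]), array([0.0338, 0.0042]), array([0.0728, 0.0055])]
0.15
```

Request:
arm_command --rows '[[[-1,0.14,-0.17,0,0,0,0],[-1,0.28,-0.33,0,0,0,0],[-1,0.43,-0.5,0,0,0,0],[-1,0.57,-0.67,0,0,0,0],[-1,0.72,-0.84,0,0,0,0],[-1,0.854,-1,0,0,0,0]]]'

```text
clock: 0.65
position: [0.313, -0.4086, 0.2385]
tcp_rot: [[0.921, 0.39, -0.0], [0.39, -0.921, 0.001], [0.0, -0.001, -1.0]]
force: [1.6, 0.0, 0.4]
grip_width: 0.088
```

Request:
arm_command --rows '[[[-1,0.14,-0.17,0,0,0,-0.015],[-1,0.28,-0.33,0,0,0,-0.03],[-1,0.43,-0.5,0,0,0,-0.045],[-1,0.57,-0.67,0,0,0,-0.06],[-1,0.72,-0.84,0,0,0,-0.07],[-1,0.854,-1,0,0,0,-0.08]]]'

```text
clock: 1.15
position: [0.3724, -0.2208, 0.2387]
tcp_rot: [[0.617, 0.787, 0.0], [0.787, -0.617, -0.0], [-0.0, 0.0, -1.0]]
force: [0.7, -0.1, -0.7]
grip_width: 0.0884
```

```bash
cat >> h.py <<'E'
from scipy.spatial.transform import Rotation as Ro
def delta(P,Rt,s=None):
    s=s or sense();R=s["tcp_rot"]
    print("t",round(s["clock"],2),"shift",(R.T@(np.array(P)-s["position"])/.15).round(4),"turn",(Ro.from_matrix(R.T@Rt).as_rotvec()/2/np.pi).round(4))
def down(yang):
    y=np.array([np.cos(yang),np.sin(yang),0]);z=np.array([0,0,-1.]);return np.c_[np.cross(y,z),y,z]
E
python3 - <<'E'
from h import *
s=sense();print(s["position"],s["qpos"],s["force"]);print(s["tcp_rot"])
delta([.4315,-.0347,.16],down(-.170))
E
```

```text
[ 0.37241541 -0.22079913  0.23872571] [ 0.67783817  0.17906591 -0.27329493  2.06933299  0.06140855  0.90058323
 -0.29424921] [ 0.71476335 -0.08787669 -0.65336427]
[[ 6.16886927e-01  7.87051789e-01  2.90927192e-05]
 [ 7.87051789e-01 -6.16886926e-01 -3.65740770e-05]
 [-1.08387746e-05  4.54595467e-05 -9.99999999e-01]]
t 1.15 shift [ 1.2195 -0.4554  0.5248] turn [ 0.      0.     -0.0787]
```

Request:
arm_command --rows '[[[-1,0.25,-0.1,0.1,0,0,-0.02],[-1,0.5,-0.2,0.2,0,0,-0.04],[-1,0.75,-0.28,0.3,0,0,-0.06],[-1,0.95,-0.35,0.3,0,0,-0.0787],[-1,0.95,-0.35,0.3,0,0,-0.0787],[-1,0.95,-0.35,0.3,0,0,-0.0787]]]'

```text
clock: 1.65
position: [0.4195, -0.0767, 0.1935]
tcp_rot: [[0.17, 0.986, -0.0], [0.986, -0.17, 0.001], [0.001, -0.001, -1.0]]
force: [0.4, -0.6, -0.2]
grip_width: 0.0883
```

Run:
```python
from h import *
s=sense();print(s["position"],s["qpos"],s["force"]);
delta([.4315,-.0347,.125],down(-.170))
```

```text
[ 0.41951757 -0.0766723   0.19352603] [ 0.46844033  0.25614203 -0.44543659  2.12125518  0.15268702  0.79459376
 -0.24202014] [ 0.42095195 -0.63317466 -0.16982388]
t 1.65 shift [0.2891 0.0316 0.457 ] turn [-0.0001 -0.0001 -0.0001]
```

Request:
arm_command --rows '[[[-0.3,0.15,0.03,0.1,0,0,0],[-0.3,0.289,0.032,0.25,0,0,0],[-0.3,0.289,0.032,0.457,0,0,0],[-0.3,0.289,0.032,0.457,0,0,0],[-0.3,0.289,0.032,0.457,0,0,0]]]'

```text
clock: 2.07
position: [0.4301, -0.0378, 0.1246]
tcp_rot: [[0.175, 0.985, -0.004], [0.985, -0.175, -0.001], [-0.001, -0.004, -1.0]]
force: [0.6, -0.3, 0.0]
grip_width: 0.0583
```

Run:
```python
from h import *
s=sense();print(s["position"],s["force"],s["grip_width"])
delta([.4315,-.0347,.0715],down(-.170))
c=read_camera("side");im=c["img"][130:290,220:380,::-1];cv2.imwrite("pics/s1.png",cv2.resize(im,None,fx=3.7,fy=3.7,interpolation=2))
```

```text
[ 0.43009564 -0.03782967  0.12460792] [ 0.57488139 -0.30147911  0.03892203] 0.058278390630798926
t 2.07 shift [0.0226 0.0069 0.354 ] turn [-0.0006  0.0002 -0.001 ]
```

View pics/s1.png

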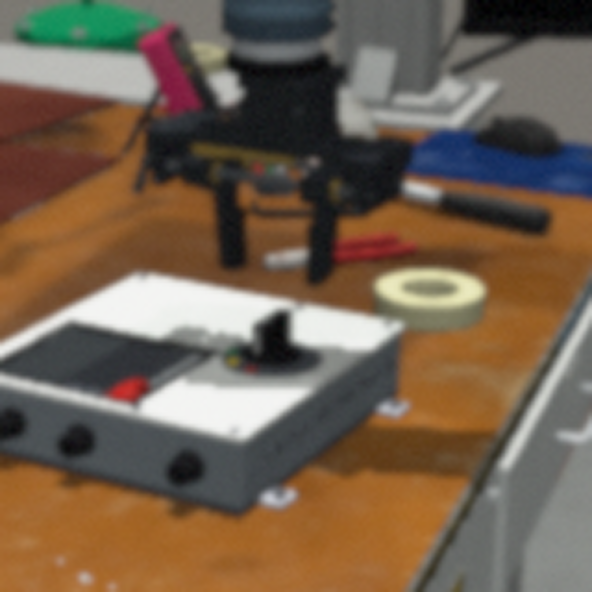

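Request:
arm_command --rows '[[[-0.3,0,0,0.15,0,0,0],[-0.3,0,0,0.3,0,0,0],[-0.3,0,0,0.35,0,0,0],[-0.3,0,0,0.35,0,0,0],[-0.3,0,0,0.35,0,0,0]]]'

```text
clock: 2.53
position: [0.4322, -0.0371, 0.0738]
tcp_rot: [[0.174, 0.985, 0.001], [0.985, -0.174, -0.001], [-0.0, 0.001, -1.0]]
force: [0.4, 0.0, 0.2]
grip_width: 0.057
```

Run:
```python
from h import *
s=sense();print(s["position"],s["force"],s["grip_width"])
delta([.4315,-.0347,.0715],down(-.170))
c=read_camera("top");im=c["img"][170:270,230:350,::-1];cv2.imwrite("pics/t1.png",cv2.resize(im,None,fx=5,fy=5,interpolation=2))
c=read_camera("side");im=c["img"][150:290,220:380,::-1];cv2.imwrite("pics/s2.png",cv2.resize(im,None,fx=3.7,fy=3.7,interpolation=2))
```

```text
[ 0.43215173 -0.0371062   0.07377644] [0.41097791 0.02272479 0.19334992] 0.05703393344090563
t 2.53 shift [ 0.015  -0.0071  0.0152] turn [ 0.0002  0.0001 -0.0008]
```

View pics/s2.png

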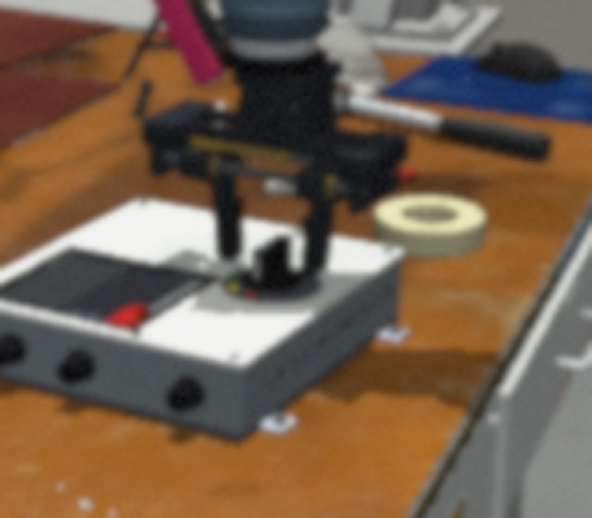

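Request:
arm_command --rows '[[[-0.3,0.015,-0.007,0.01,0,0,0],[1,0.015,-0.007,0.01,0,0,0],[1,0.015,-0.007,0.01,0,0,0],[1,0.015,-0.007,0.01,0,0,0],[1,0.015,-0.007,0.01,0,0,0],[1,0.015,-0.007,0.01,0,0,0],[1,0.015,-0.007,0.01,0,0,0],[1,0.015,-0.007,0.01,0,0,0]]]' --grip_force 20

```text
clock: 3.3
position: [0.4309, -0.034, 0.0711]
tcp_rot: [[0.173, 0.985, -0.0], [0.985, -0.173, 0.0], [-0.0, -0.0, -1.0]]
force: [0.5, 0.1, -0.1]
grip_width: 0.0125
```

Request:
arm_command --rows '[[[1,0,0,0,0,0,0.015],[1,0,0,0,0,0,0.03],[1,0,0,0,0,0,0.045],[1,0,0,0,0,0,0.06],[1,0,0,0,0,0,0.075],[1,0,0,0,0,0,0.09],[1,0,0,0,0,0,0.105],[1,0,0,0,0,0,0.12]]]'

```text
clock: 3.97
position: [0.4301, -0.0336, 0.0711]
tcp_rot: [[0.803, 0.596, -0.002], [0.596, -0.803, 0.0], [-0.001, -0.001, -1.0]]
force: [-2.7, 1.7, 2.3]
grip_width: 0.0128
```

Request:
arm_command --rows '[[[1,0,0,0,0,0,0.015],[1,0,0,0,0,0,0.03],[1,0,0,0,0,0,0.045],[1,0,0,0,0,0,0.06],[1,0,0,0,0,0,0.075],[1,0,0,0,0,0,0.09],[1,0,0,0,0,0,0.102],[1,0,0,0,0,0,0.102],[1,0,0,0,0,0,0.102],[1,0,0,0,0,0,0.102]]]'

```text
clock: 4.8
position: [0.4299, -0.0329, 0.0711]
tcp_rot: [[1.0, 0.005, -0.002], [0.005, -1.0, 0.001], [-0.002, -0.001, -1.0]]
force: [-3.6, 4.9, 5.8]
grip_width: 0.0133
```

Run:
```python
from h import *
s=sense();print(s["position"],s["force"],s["moment"],s["grip_width"],s["qpos"])
delta([.431,-.034,.0715],down(-.170-1.396))
```

```text
[ 0.42988066 -0.0329192   0.07109082] [-3.60167214  4.86158494  5.80574422] [ 0.98289214  0.67968986 -0.02653139] 0.013308626312512752 [-2.73644650e-02  4.71858931e-01  1.19163200e-04  2.20426926e+00
 -2.31176208e-03  4.67503736e-01 -1.59057299e+00]
t 4.8 shift [ 0.0074  0.0072 -0.0027] turn [-0.0001  0.0003  0.0001]
```

Request:
arm_command --rows '[[[-0.3,0,0,0,0,0,0],[-0.3,0,0,0,0,0,0],[-0.3,0,0,0,0,0,0],[-0.3,0,0,0,0,0,0],[-0.3,0,0,-0.2,0,0,0],[-0.3,0,0,-0.4,0,0,0],[-0.3,0,0,-0.6,0,0,0],[-0.3,0,0,-0.7,0,0,0],[-0.3,-0.2,0,-0.7,0,0,-0.02],[-0.3,-0.2,0,-0.7,0,0,-0.04],[-0.3,-0.2,0,-0.7,0,0,-0.06],[-0.3,-0.2,0,-0.7,0,0,-0.08]]]'

```text
clock: 5.8
position: [0.4007, -0.0344, 0.1764]
tcp_rot: [[0.874, 0.487, 0.001], [0.487, -0.874, -0.0], [0.0, 0.001, -1.0]]
force: [0.9, -0.1, 0.5]
grip_width: 0.0573
```

Run:
```python
from h import *
s=sense();print(s["clock"],s["position"],s["force"],s["grip_width"])
c=read_camera("top");im=c["img"][150:270,225:350,::-1];cv2.imwrite("pics/t3.png",cv2.resize(im,None,fx=5,fy=5,interpolation=2))
c=read_camera("side");im=c["img"][190:290,200:350,::-1];cv2.imwrite("pics/s3.png",cv2.resize(im,None,fx=5,fy=5,interpolation=2))
```

```text
5.8 [ 0.40069525 -0.03436759  0.17640953] [ 0.86957713 -0.13015459  0.45328722] 0.05729886817549173
```

View pics/t3.png

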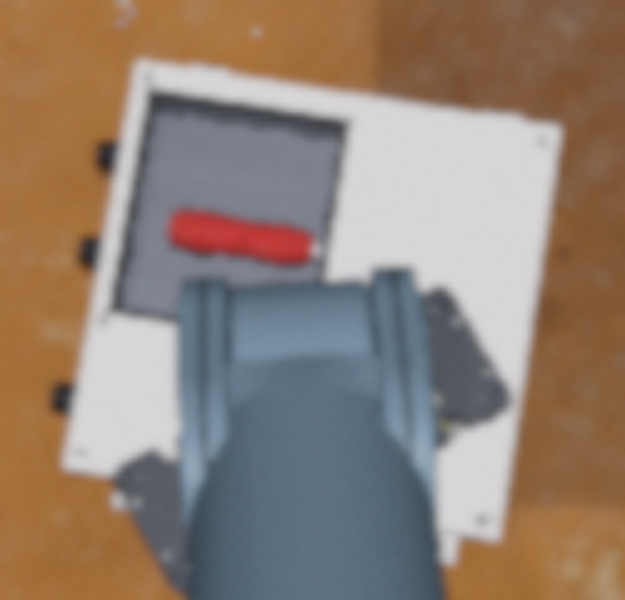

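View pics/s3.png

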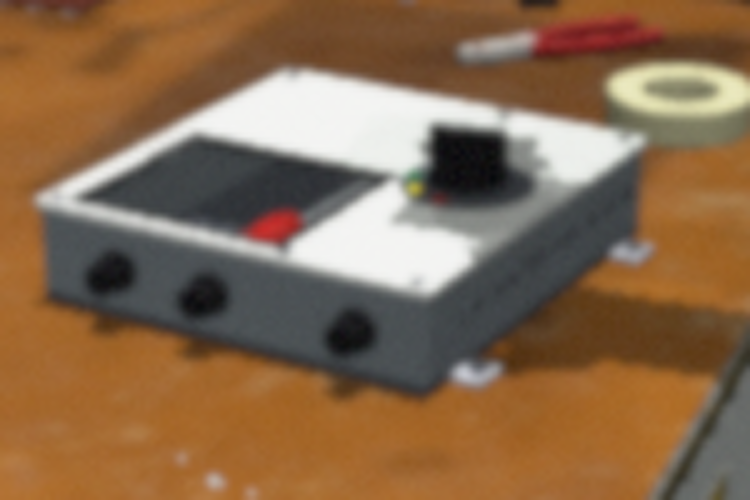

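Request:
arm_command --rows '[[[-0.3,0.15,-0.15,0,0,0,-0.018],[-0.3,0.35,-0.35,0,0,0,-0.036],[-0.3,0.5,-0.5,0,0,0,-0.054],[-0.3,0.65,-0.65,0,0,0,-0.072],[-0.3,0.8,-0.8,0,0,0,-0.09],[-0.3,0.98,-0.98,0,0,0,-0.108],[-0.3,0.98,-0.98,0,0,0,-0.126],[-0.3,0.98,-0.98,0,0,0,-0.147],[-0.3,0.98,-0.98,0,0,0,-0.147]]]'

```text
clock: 6.65
position: [0.459, 0.166, 0.1758]
tcp_rot: [[0.143, 0.99, -0.001], [0.99, -0.143, -0.0], [-0.0, -0.001, -1.0]]
force: [0.2, 0.0, -0.7]
grip_width: 0.0574
```

Run:
```python
from h import *
s=sense();print(s["clock"],s["position"],s["force"],s["grip_width"])
c=read_camera("top");im=c["img"][150:270,225:350,::-1];cv2.imwrite("pics/t4.png",cv2.resize(im,None,fx=5,fy=5,interpolation=2))
```

```text
6.65 [0.45895116 0.16597905 0.1757831 ] [ 0.18760216  0.03935774 -0.7204863 ] 0.05743787551136892
```

View pics/t4.png

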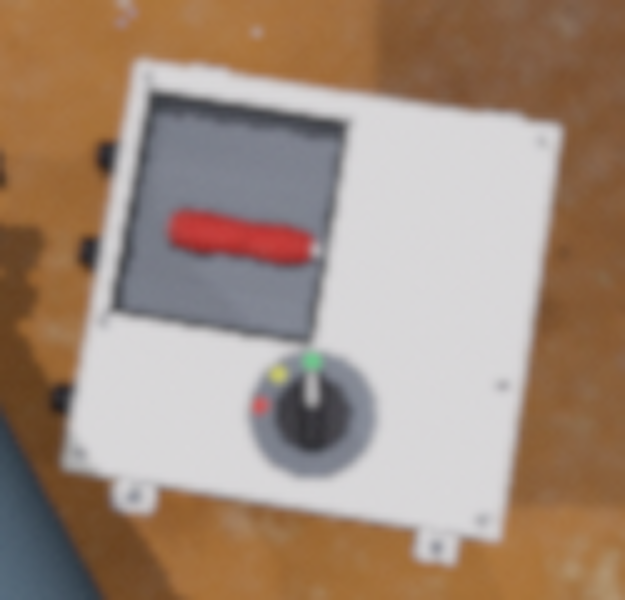

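Run:
```python
from h import *
c=read_camera("top");e=np.load("enc.npz");R,T=e["R"],e["T"]
C=onz(c,225+241.5/5-.5,150+238.5/5-.5,.021)[:2]
d=np.array([np.cos(-1.7068),np.sin(-1.7068)])
G=C-.010*d;print(C,R.T@(C-T),"G",G,R.T@(G-T))
delta([*G,.10],down(-.136))
```

```text
[0.5422305  0.00889808] [0.07198043 0.00618504] G [0.54358634 0.01880573] [0.08197455 0.00652779]
t 6.75 shift [-0.8783  0.7053  0.5059] turn [-0.0001  0.0001 -0.0025]
```

Request:
arm_command --rows '[[[-0.3,-0.15,0.12,0,0,0,-0.002],[-0.3,-0.35,0.28,0,0,0,-0.002],[-0.3,-0.52,0.42,0,0,0,-0.002],[-0.3,-0.7,0.56,0.1,0,0,-0.002],[-0.3,-0.878,0.705,0.25,0,0,-0.002],[-0.3,-0.878,0.705,0.4,0,0,-0.002],[-0.3,-0.878,0.705,0.5,0,0,-0.002],[-0.3,-0.878,0.705,0.5,0,0,-0.002],[-0.3,-0.878,0.705,0.5,0,0,-0.002]]]'

```text
clock: 7.5
position: [0.544, 0.0196, 0.1008]
tcp_rot: [[0.136, 0.991, -0.002], [0.991, -0.136, -0.0], [-0.001, -0.002, -1.0]]
force: [-0.4, 0.5, 0.2]
grip_width: 0.0574
```

Run:
```python
from h import *
delta([.5436,.0188,.0125],down(-.136))
s=sense();print(s["clock"],s["position"],s["force"],s["qpos"])
c=read_camera("side");im=c["img"][120:290,180:380,::-1];cv2.imwrite("pics/s5.png",cv2.resize(im,None,fx=3.5,fy=3.5,interpolation=2))
c=read_camera("top");im=c["img"][150:270,225:350,::-1];cv2.imwrite("pics/t5.png",cv2.resize(im,None,fx=5,fy=5,interpolation=2))
```

```text
t 7.5 shift [-0.0052 -0.0006  0.5887] turn [-0.0003  0.0001 -0.    ]
7.5 [0.54395028 0.01959184 0.10080423] [-0.37405088  0.51863788  0.23160645] [ 0.07635883  0.5674273  -0.25280286  1.9035194   0.21083992  0.69794091
 -0.43707342]
```

View pics/s5.png

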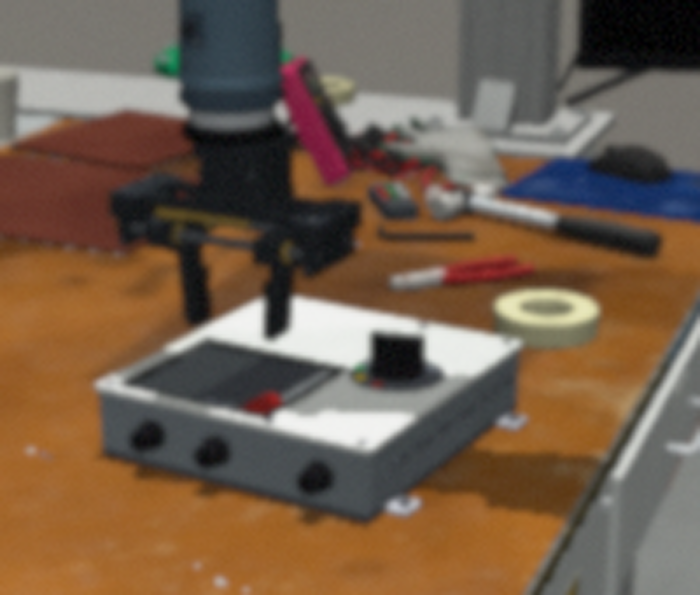

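View pics/t5.png

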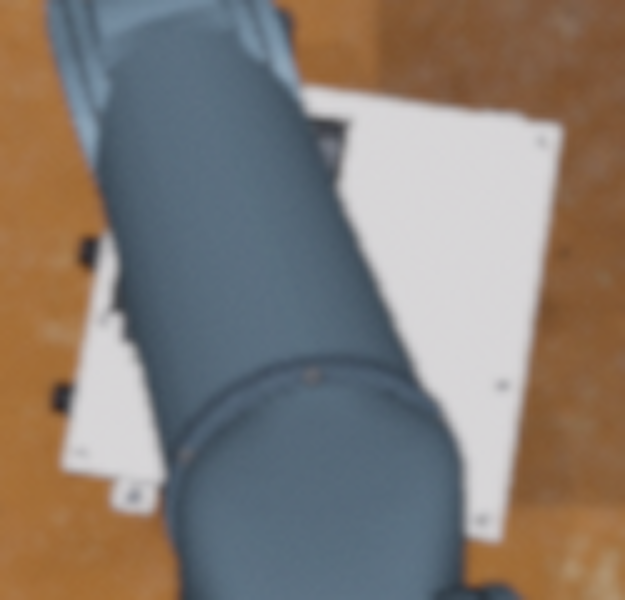

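Request:
arm_command --rows '[[[-0.3,-0.003,0,0.12,0,0,0],[-0.3,-0.005,0,0.24,0,0,0],[-0.3,-0.005,0,0.35,0,0,0],[-0.3,-0.005,0,0.45,0,0,0],[-0.3,-0.005,0,0.45,0,0,0],[-0.3,-0.005,0,0.45,0,0,0]]]'

```text
clock: 8.1
position: [0.5448, 0.0195, 0.0344]
tcp_rot: [[0.132, 0.991, 0.0], [0.991, -0.132, -0.0], [0.0, 0.0, -1.0]]
force: [-0.4, -0.2, 0.1]
grip_width: 0.0572
```

Request:
arm_command --rows '[[[-0.3,0,0,0.05,0,0,0],[-0.3,0,0,0.1,0,0,0],[-0.3,0,0,0.135,0,0,0],[-0.3,0,0,0.135,0,0,0],[-0.3,0,0,0.135,0,0,0]]]'

```text
clock: 8.52
position: [0.5443, 0.0192, 0.0132]
tcp_rot: [[0.132, 0.991, -0.001], [0.991, -0.132, -0.0], [-0.0, -0.001, -1.0]]
force: [-0.4, 0.5, 1.0]
grip_width: 0.0571
```

Run:
```python
from h import *
delta([.5436,.0188,.0125],down(-.136))
s=sense();print(s["clock"],s["position"],s["force"])
c=read_camera("side");im=c["img"][140:280,180:380,::-1];cv2.imwrite("pics/s6.png",cv2.resize(im,None,fx=4,fy=4,interpolation=2))
```

```text
t 8.52 shift [-0.003  -0.0044  0.0047] turn [-0.0001  0.      0.0006]
8.5167 [0.54430905 0.01915793 0.01320444] [-0.38297495  0.5368626   1.00902365]
```

View pics/s6.png

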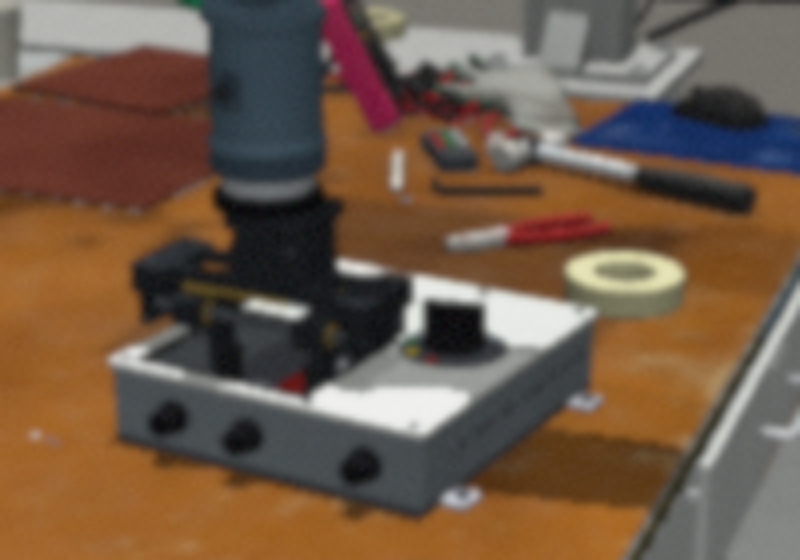

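Fingers straddle the handle, no contact forces. Closing.

Request:
arm_command --rows '[[[0,0,0,0,0,0,0],[0.3,0,0,0,0,0,0],[1,0,0,0,0,0,0],[1,0,0,0,0,0,0],[1,0,0,0,0,0,0],[1,0,0,0,0,0,0],[1,0,0,0,0,0,0]]]' --grip_force 45

```text
clock: 9.15
position: [0.5445, 0.0191, 0.0135]
tcp_rot: [[0.132, 0.991, 0.0], [0.991, -0.132, -0.0], [-0.0, 0.0, -1.0]]
force: [-0.9, -0.1, 1.6]
grip_width: 0.0244
```

Run:
```python
from h import *
s=sense();print(s["clock"],s["position"],s["force"],s["moment"],s["grip_width"]);print(s["tcp_rot"])
```

```text
9.15 [0.54452228 0.01913992 0.0135284 ] [-0.89132169 -0.13676323  1.63489768] [-0.05886361  0.08417035 -0.01315494] 0.024360935048215578
[[ 1.32116958e-01  9.91234134e-01  3.25292629e-05]
 [ 9.91234134e-01 -1.32116956e-01 -5.05400708e-05]
 [-4.57993761e-05  3.89213161e-05 -9.99999998e-01]]
```

```bash
cat > plan.py <<'E'
import numpy as np
def rep(W,y=0):
    for Xt,Zt,th in W:
        t=np.radians(th);c,s=np.cos(t),np.sin(t);ax=np.array([c,s]);a=np.array([s,-c]);tip=np.array([Xt,Zt])
        TCP=tip+163*ax+7.5*a; hold=TCP-18.7*a; cor=hold-45*a-37.5*ax
        # blade/handle clearance to edge A (101,56..60), edge B (216,60)
        out=[]
        for (P,top) in(((101,56),1),((216,60),0)):
            r=np.array(P)-tip;l=r@ax;n=r@(-a) # n>0: P above axis
            rad=3 if l<108 else 14
            out.append((round(l),round((n if top else -n)-rad,1)))
        print((Xt,Zt,th),"TCP",TCP.round(0),"bodycorner z",cor[1].round(0),"enc x",(cor[0]-81).round(0),"clr",out,
          "row",[round((TCP[0]-163)/150,3),round(-(TCP[1]-13.5)/150,3),round(t/2/np.pi,4)])
E
python3 - <<'E'
from plan import rep
rep([(0,21,0),(2,19,3),(2,17,6),(2,16,9),(2,15,12),(2,14,15),(3,14,18),(8,15,20),(20,17,21),(35,20,23),(50,24,25),(65,29,28),(80,35,31),(95,43,34),(105,52,36),(113,70,36),(117,90,36),(120,110,36),(120,130,36),(120,140,36)])
E
```

```text
(0, 21, 0) TCP [163.  14.] bodycorner z 77.0 enc x 44.0 clr [(101, np.float64(32.0)), (216, np.float64(-53.0))] row [np.float64(0.0), np.float64(-0.0), np.float64(0.0)]
(2, 19, 3) TCP [165.  20.] bodycorner z 82.0 enc x 43.0 clr [(101, np.float64(28.8)), (216, np.float64(-43.7))] row [np.float64(0.014), np.float64(-0.044), np.float64(0.0083)]
(2, 17, 6) TCP [165.  27.] bodycorner z 86.0 enc x 40.0 clr [(103, np.float64(25.4)), (217, np.float64(-34.4))] row [np.float64(0.013), np.float64(-0.087), np.float64(0.0167)]
(2, 16, 9) TCP [164.  34.] bodycorner z 91.0 enc x 36.0 clr [(104, np.float64(21.0)), (218, np.float64(-24.0))] row [np.float64(0.008), np.float64(-0.137), np.float64(0.025)]
(2, 15, 12) TCP [163.  42.] bodycorner z 96.0 enc x 32.0 clr [(105, np.float64(16.5)), (219, np.float64(-13.5))] row [np.float64(-0.0), np.float64(-0.187), np.float64(0.0333)]
(2, 14, 15) TCP [161.  49.] bodycorner z 101.0 enc x 28.0 clr [(106, np.float64(11.9)), (219, np.float64(-3.0))] row [np.float64(-0.011), np.float64(-0.236), np.float64(0.0417)]
(3, 14, 18) TCP [160.  57.] bodycorner z 106.0 enc
[... 1715 characters left out ...]
) TCP [253. 180.] bodycorner z 209.0 enc x 104.0 clr [(-33, np.float64(-21.1)), (62, np.float64(79.5))] row [np.float64(0.602), np.float64(-1.108), np.float64(0.1)]
(120, 110, 36) TCP [256. 200.] bodycorner z 229.0 enc x 107.0 clr [(-47, np.float64(-35.5)), (48, np.float64(93.9))] row [np.float64(0.622), np.float64(-1.242), np.float64(0.1)]
(120, 130, 36) TCP [256. 220.] bodycorner z 249.0 enc x 107.0 clr [(-59, np.float64(-51.7)), (37, np.float64(110.1))] row [np.float64(0.622), np.float64(-1.375), np.float64(0.1)]
(120, 140, 36) TCP [256. 230.] bodycorner z 259.0 enc x 107.0 clr [(-65, np.float64(-59.8)), (31, np.float64(118.1))] row [np.float64(0.622), np.float64(-1.442), np.float64(0.1)]
```

Run:
```python
from plan import rep
rep([(2,15,15),(3,15,17),(10,16,17.5),(20,18,18),(30,20,18.5),(40,22,19),(50,25,20),(60,28,21),(70,31,22),(80,35,23),(90,39,24),(100,43,25),(110,50,25),(120,60,25),(125,80,25),(125,140,25)])
```

```text
(2, 15, 15) TCP [161.  50.] bodycorner z 102.0 enc x 28.0 clr [(106, np.float64(11.0)), (218, np.float64(-2.1))] row [np.float64(-0.011), np.float64(-0.243), np.float64(0.0417)]
(3, 15, 17) TCP [161.  55.] bodycorner z 105.0 enc x 26.0 clr [(106, np.float64(7.6)), (217, np.float64(5.2))] row [np.float64(-0.013), np.float64(-0.28), np.float64(0.0472)]
(10, 16, 17.5) TCP [168.  58.] bodycorner z 107.0 enc x 32.0 clr [(99, np.float64(7.8)), (210, np.float64(6.0))] row [np.float64(0.031), np.float64(-0.296), np.float64(0.0486)]
(20, 18, 18) TCP [177.  61.] bodycorner z 110.0 enc x 41.0 clr [(89, np.float64(8.1)), (199, np.float64(6.6))] row [np.float64(0.096), np.float64(-0.318), np.float64(0.05)]
(30, 20, 18.5) TCP [187.  65.] bodycorner z 113.0 enc x 50.0 clr [(79, np.float64(8.6)), (189, np.float64(7.1))] row [np.float64(0.16), np.float64(-0.341), np.float64(0.0514)]
(40, 22, 19) TCP [197.  68.] bodycorner z 116.0 enc x 59.0 clr [(69, np.float64(9.3)), (179, np.float64(7.4))] row [np.float64(0.224), np.float64(-0.363), np.float64(0.0528)]
(50, 25, 20) TCP [206.  74.] bodycorner z 121.
[... 1028 characters left out ...]
 [261. 112.] bodycorner z 154.0 enc x 119.0 clr [(-6, np.float64(6.2)), (100, np.float64(32.7))] row [np.float64(0.653), np.float64(-0.657), np.float64(0.0694)]
(120, 60, 25) TCP [271. 122.] bodycorner z 164.0 enc x 129.0 clr [(-19, np.float64(1.4)), (87, np.float64(37.6))] row [np.float64(0.719), np.float64(-0.724), np.float64(0.0694)]
(125, 80, 25) TCP [276. 142.] bodycorner z 184.0 enc x 134.0 clr [(-32, np.float64(-14.6)), (74, np.float64(53.6))] row [np.float64(0.753), np.float64(-0.857), np.float64(0.0694)]
(125, 140, 25) TCP [276. 202.] bodycorner z 244.0 enc x 134.0 clr [(-57, np.float64(-69.0)), (49, np.float64(108.0))] row [np.float64(0.753), np.float64(-1.257), np.float64(0.0694)]
```

Request:
arm_command --rows '[[[1,0.01,0,-0.02,0,0.004,0],[1,0.014,0,-0.044,0,0.0083,0],[1,0.013,0,-0.065,0,0.0125,0],[1,0.013,0,-0.09,0,0.0167,0],[1,0.01,0,-0.115,0,0.021,0],[1,0.008,0,-0.14,0,0.025,0],[1,0.008,0,-0.14,0,0.025,0],[1,0.008,0,-0.14,0,0.025,0]]]'

```text
clock: 9.82
position: [0.5446, 0.0197, 0.0343]
tcp_rot: [[0.132, 0.991, 0.021], [0.979, -0.133, 0.155], [0.156, -0.0, -0.988]]
force: [-0.9, 0.6, -1.6]
grip_width: 0.0251
```

Run:
```python
from h import *
s=sense();print(s["clock"],s["position"],s["force"],s["moment"],s["grip_width"],s["qpos"]);print(s["tcp_rot"])
c=read_camera("side");im=c["img"][140:280,180:380,::-1];cv2.imwrite("pics/s7.png",cv2.resize(im,None,fx=4,fy=4,interpolation=2))
```

```text
9.8167 [0.54460016 0.01972807 0.03427522] [-0.86038262  0.64951348 -1.59453244] [-0.16637163  0.02113656  0.01405111] 0.025133621306544018 [ 0.25850677  0.70129657 -0.36999855  1.92890953  0.16160379  0.52606921
 -0.29952211]
[[ 1.31862441e-01  9.91052753e-01  2.06576318e-02]
 [ 9.78921114e-01 -1.33470651e-01  1.54593138e-01]
 [ 1.55967143e-01 -1.62836628e-04 -9.87762230e-01]]
```

View pics/s7.png

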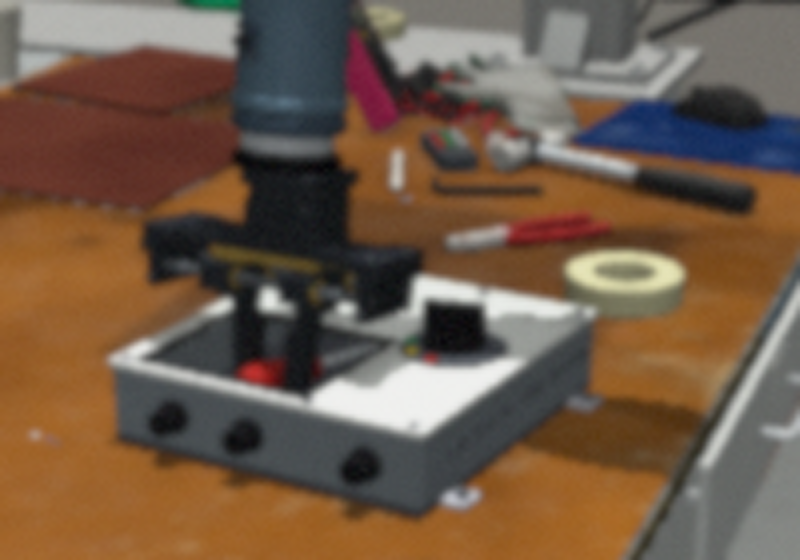

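```bash
cat >> plan.py <<'E'
def tcp(w):
    t=np.radians(w[2]);c,s=np.cos(t),np.sin(t);return np.array([w[0],w[1]])+163*np.array([c,s])+7.5*np.array([s,-c]),t
def rows(W0,W):
    p0,t0=tcp(W0);ax=np.array([np.cos(t0),np.sin(t0)]);a=np.array([np.sin(t0),-np.cos(t0)])
    for w in W:
        p,t=tcp(w);d=(p-p0)/150;print(w,[1,round(d@ax,3),0,round(d@a,3),0,round((t-t0)/2/np.pi,4),0])
E
python3 - <<'E'
from plan import rows
rows((2,16,9),[(2,16,11),(2,15,13),(2,15,15),(3,15,17),(10,16,17.5),(20,18,18),(30,20,18.5),(40,22,19)])
print()
rows((40,22,19),[(50,25,20),(60,28,21),(70,31,22),(80,35,23),(90,39,24),(100,43,25),(110,50,25),(120,60,25),(122,80,25)])
E
```

```text
(2, 16, 11) [1, np.float64(0.001), 0, np.float64(-0.038), 0, np.float64(0.0056), 0]
(2, 15, 13) [1, np.float64(-0.0), 0, np.float64(-0.069), 0, np.float64(0.0111), 0]
(2, 15, 15) [1, np.float64(-0.002), 0, np.float64(-0.107), 0, np.float64(0.0167), 0]
(3, 15, 17) [1, np.float64(0.002), 0, np.float64(-0.144), 0, np.float64(0.0222), 0]
(10, 16, 17.5) [1, np.float64(0.048), 0, np.float64(-0.153), 0, np.float64(0.0236), 0]
(20, 18, 18) [1, np.float64(0.115), 0, np.float64(-0.165), 0, np.float64(0.025), 0]
(30, 20, 18.5) [1, np.float64(0.182), 0, np.float64(-0.177), 0, np.float64(0.0264), 0]
(40, 22, 19) [1, np.float64(0.249), 0, np.float64(-0.189), 0, np.float64(0.0278), 0]

(50, 25, 20) [1, np.float64(0.07), 0, np.float64(-0.016), 0, np.float64(0.0028), 0]
(60, 28, 21) [1, np.float64(0.14), 0, np.float64(-0.032), 0, np.float64(0.0056), 0]
(70, 31, 22) [1, np.float64(0.21), 0, np.float64(-0.049), 0, np.float64(0.0083), 0]
(80, 35, 23) [1, np.float64(0.281), 0, np.float64(-0.071), 0, np.float64(0.0111), 0]
(90, 39, 24) [1, np.float64(0.352), 0, np.float64(-0.094), 0, np.float64(0.0139), 0]
(100, 43, 25) [1, np.float64(0.423), 0, np.float64(-0.116), 0, np.float64(0.0167), 0]
(110, 50, 25) [1, np.float64(0.501), 0, np.float64(-0.138), 0, np.float64(0.0167), 0]
(120, 60, 25) [1, np.float64(0.586), 0, np.float64(-0.18), 0, np.float64(0.0167), 0]
(122, 80, 25) [1, np.float64(0.642), 0, np.float64(-0.301), 0, np.float64(0.0167), 0]
```

Request:
arm_command --rows '[[[1,0.001,0,-0.02,0,0.0028,0],[1,0.001,0,-0.038,0,0.0056,0],[1,0,0,-0.069,0,0.011,0],[1,0,0,-0.107,0,0.0167,0],[1,0.002,0,-0.144,0,0.0222,0],[1,0.025,0,-0.15,0,0.023,0],[1,0.048,0,-0.153,0,0.0236,0],[1,0.048,0,-0.153,0,0.0236,0],[1,0.048,0,-0.153,0,0.0236,0]]]'

```text
clock: 10.62
position: [0.545, 0.0253, 0.0581]
tcp_rot: [[0.124, 0.992, 0.039], [0.946, -0.13, 0.298], [0.3, -0.0, -0.954]]
force: [0.3, -0.2, -1.1]
grip_width: 0.0246
```

Run:
```python
from h import *
s=sense();print(s["clock"],s["position"],s["force"],s["moment"],s["grip_width"],s["qpos"])
e=np.load("enc.npz");print(e["R"].T@(s["position"][:2]-e["T"]))
c=read_camera("side");im=c["img"][140:280,180:380,::-1];cv2.imwrite("pics/s8.png",cv2.resize(im,None,fx=4,fy=4,interpolation=2))
```

```text
10.6167 [0.54497165 0.02525006 0.0581374 ] [ 0.2748898  -0.16291701 -1.1052676 ] [-0.38358468  0.02050236  0.02447709] 0.024562826489593844 [ 0.45551365  0.71096534 -0.5291527   1.92479961  0.06093067  0.55089737
 -0.13875313]
[0.08856043 0.00625459]
```

View pics/s8.png

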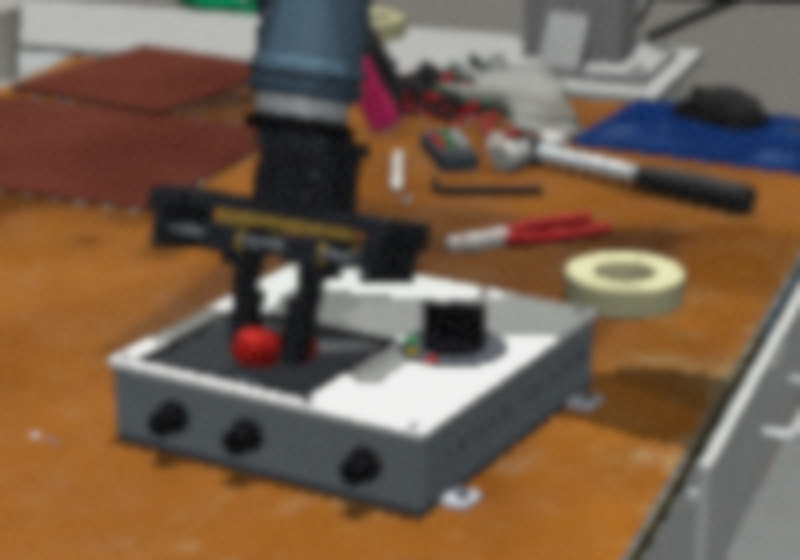

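Run:
```python
from plan import rows
rows((10,16,17.5),[(20,18,18),(30,20,18.5),(40,22,19),(50,25,20),(60,28,21),(70,31,22)])
```

```text
(20, 18, 18) [1, np.float64(0.068), 0, np.float64(-0.002), 0, np.float64(0.0014), 0]
(30, 20, 18.5) [1, np.float64(0.136), 0, np.float64(-0.004), 0, np.float64(0.0028), 0]
(40, 22, 19) [1, np.float64(0.204), 0, np.float64(-0.006), 0, np.float64(0.0042), 0]
(50, 25, 20) [1, np.float64(0.274), 0, np.float64(-0.024), 0, np.float64(0.0069), 0]
(60, 28, 21) [1, np.float64(0.343), 0, np.float64(-0.042), 0, np.float64(0.0097), 0]
(70, 31, 22) [1, np.float64(0.412), 0, np.float64(-0.061), 0, np.float64(0.0125), 0]
```

Request:
arm_command --rows '[[[1,0.034,0,-0.001,0,0.0007,0],[1,0.068,0,-0.002,0,0.0014,0],[1,0.102,0,-0.003,0,0.0021,0],[1,0.136,0,-0.004,0,0.0028,0],[1,0.17,0,-0.005,0,0.0035,0],[1,0.204,0,-0.006,0,0.0042,0],[1,0.239,0,-0.015,0,0.0056,0],[1,0.274,0,-0.024,0,0.0069,0],[1,0.274,0,-0.024,0,0.0069,0],[1,0.274,0,-0.024,0,0.0069,0]]]'

```text
clock: 11.5
position: [0.5503, 0.0616, 0.0741]
tcp_rot: [[0.124, 0.991, 0.045], [0.932, -0.132, 0.339], [0.342, 0.0, -0.94]]
force: [-1.3, -0.5, -0.4]
grip_width: 0.0245
```

Run:
```python
from h import *
s=sense();print(s["clock"],s["position"],s["force"],s["moment"],s["grip_width"],s["qpos"])
e=np.load("enc.npz");print(e["R"].T@(s["position"][:2]-e["T"]))
c=read_camera("side");im=c["img"][140:280,180:380,::-1];cv2.imwrite("pics/s9.png",cv2.resize(im,None,fx=4,fy=4,interpolation=2))
c=read_camera("top");im=c["img"][150:270,225:350,::-1];cv2.imwrite("pics/t9.png",cv2.resize(im,None,fx=5,fy=5,interpolation=2))
```

```text
11.5 [0.55028891 0.06161579 0.07413967] [-1.25515641 -0.46604354 -0.36553468] [-0.44946545 -0.00991475 -0.06498577] 0.024502179854893565 [ 0.4442803   0.7019143  -0.57247153  1.91997085  0.02264163  0.55395308
 -0.1555044 ]
[0.12530127 0.0071769 ]
```

View pics/s9.png

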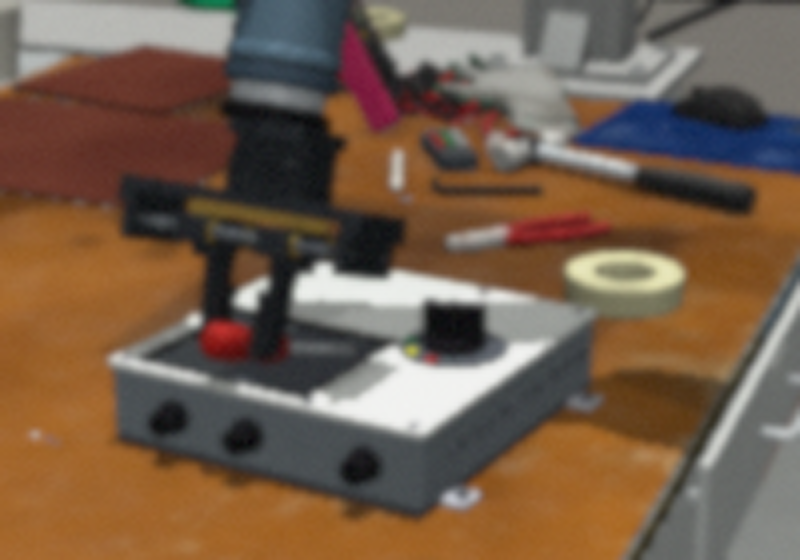

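View pics/t9.png

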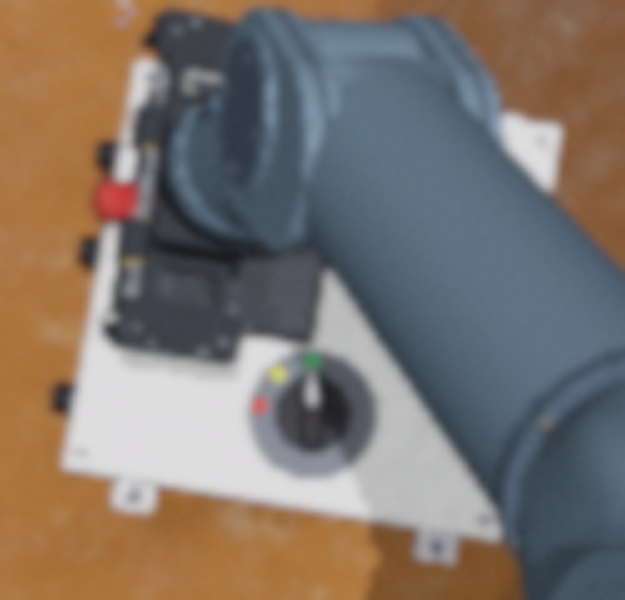

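Run:
```python
from plan import rows
rows((50,25,20),[(60,28,21),(70,31,22),(80,35,23),(90,39,24),(100,43,25),(110,50,25),(120,60,25),(122,80,25),(122,100,25)])
```

```text
(60, 28, 21) [1, np.float64(0.07), 0, np.float64(-0.015), 0, np.float64(0.0028), 0]
(70, 31, 22) [1, np.float64(0.14), 0, np.float64(-0.03), 0, np.float64(0.0056), 0]
(80, 35, 23) [1, np.float64(0.212), 0, np.float64(-0.051), 0, np.float64(0.0083), 0]
(90, 39, 24) [1, np.float64(0.283), 0, np.float64(-0.072), 0, np.float64(0.0111), 0]
(100, 43, 25) [1, np.float64(0.354), 0, np.float64(-0.094), 0, np.float64(0.0139), 0]
(110, 50, 25) [1, np.float64(0.433), 0, np.float64(-0.115), 0, np.float64(0.0139), 0]
(120, 60, 25) [1, np.float64(0.519), 0, np.float64(-0.155), 0, np.float64(0.0139), 0]
(122, 80, 25) [1, np.float64(0.577), 0, np.float64(-0.275), 0, np.float64(0.0139), 0]
(122, 100, 25) [1, np.float64(0.622), 0, np.float64(-0.401), 0, np.float64(0.0139), 0]
```

Request:
arm_command --rows '[[[1,0.035,0,-0.007,0,0.0014,0],[1,0.07,0,-0.015,0,0.0028,0],[1,0.105,0,-0.022,0,0.0042,0],[1,0.14,0,-0.03,0,0.0056,0],[1,0.176,0,-0.04,0,0.007,0],[1,0.212,0,-0.051,0,0.0083,0],[1,0.247,0,-0.062,0,0.0097,0],[1,0.283,0,-0.072,0,0.011,0],[1,0.32,0,-0.083,0,0.0125,0],[1,0.354,0,-0.094,0,0.0139,0],[1,0.354,0,-0.094,0,0.0139,0],[1,0.354,0,-0.094,0,0.0139,0]]]'

```text
clock: 12.6
position: [0.5562, 0.1064, 0.1055]
tcp_rot: [[0.12, 0.991, 0.056], [0.898, -0.132, 0.419], [0.422, 0.0, -0.906]]
force: [-0.9, -0.4, -1.6]
grip_width: 0.025
```

Run:
```python
from h import *
s=sense();print(s["clock"],s["position"],s["force"],s["moment"],s["grip_width"],s["qpos"])
e=np.load("enc.npz");print(e["R"].T@(s["position"][:2]-e["T"]))
c=read_camera("side");im=c["img"][140:280,180:380,::-1];cv2.imwrite("pics/s10.png",cv2.resize(im,None,fx=4,fy=4,interpolation=2))
```

```text
12.6 [0.55616279 0.10636067 0.10548879] [-0.85450917 -0.41407792 -1.59321593] [-0.51292406 -0.0189999  -0.0361946 ] 0.024981899568698264 [ 0.47408114  0.69219381 -0.66169978  1.90926223 -0.04728849  0.57006614
 -0.14256624]
[0.17039438 0.0089706 ]
```

View pics/s10.png

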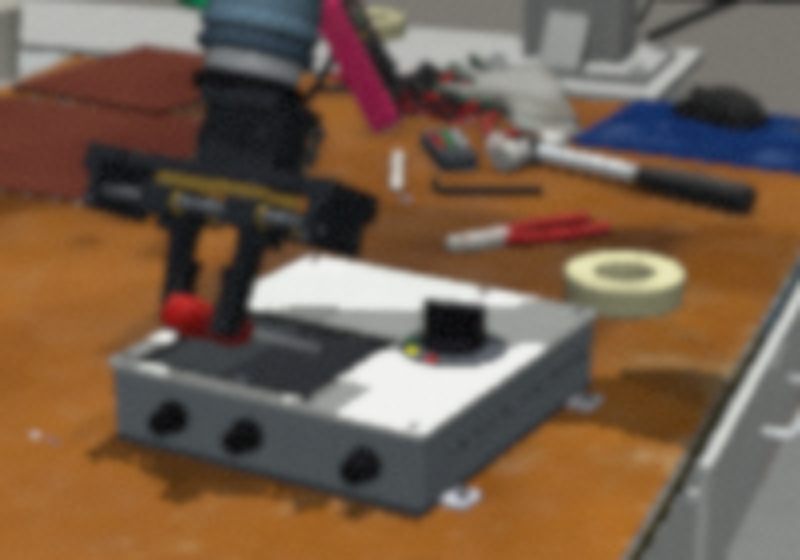

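```bash
cat >> h.py <<'E'
def tipinfo():
    s=sense();R=s["tcp_rot"];p=s["position"];ax=p-.0075*R[:,2]
    tip=ax-.163*R[:,0];butt=ax+.035*R[:,0];hs=ax-.055*R[:,0]
    print("tip",tip.round(4),"butt",butt.round(4))
    for n in("top","side"):
        c=read_camera(n);print(n,"tip",proj(c,tip).round(1),"bladeroot",proj(c,hs).round(1),"butt",proj(c,butt).round(1))
E
python3 - <<'E'
from h import *
tipinfo()
c=read_camera("side");im=c["img"][190:250,200:300,::-1];cv2.imwrite("pics/s11.png",cv2.resize(im,None,fx=8,fy=8,interpolation=2))
from plan import rows
rows((100,43,25),[(110,50,25),(118,58,25),(122,70,25),(122,85,25),(122,110,25),(122,140,25)])
E
```

```text
tip [ 0.5361 -0.0434  0.0433] butt [0.5599 0.1345 0.1269]
top tip [290.  197.8] bladeroot [256.4 191.1] butt [226.5 185.2]
side tip [259.6 226.3] bladeroot [240.9 222.2] butt [223.1 218.3]
(110, 50, 25) [1, np.float64(0.08), 0, np.float64(-0.014), 0, np.float64(0.0), 0]
(118, 58, 25) [1, np.float64(0.151), 0, np.float64(-0.04), 0, np.float64(0.0), 0]
(122, 70, 25) [1, np.float64(0.209), 0, np.float64(-0.101), 0, np.float64(0.0), 0]
(122, 85, 25) [1, np.float64(0.251), 0, np.float64(-0.192), 0, np.float64(0.0), 0]
(122, 110, 25) [1, np.float64(0.322), 0, np.float64(-0.343), 0, np.float64(0.0), 0]
(122, 140, 25) [1, np.float64(0.406), 0, np.float64(-0.524), 0, np.float64(0.0), 0]
```

View pics/s11.png

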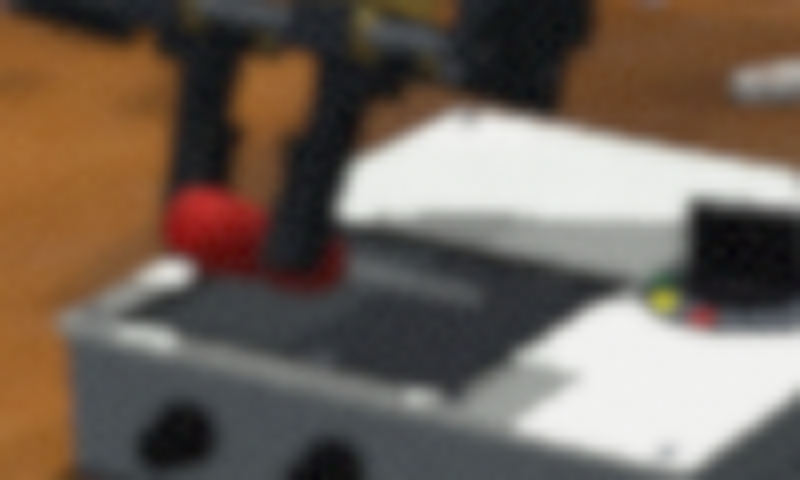

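Request:
arm_command --rows '[[[1,0.04,0,-0.007,0,0,0],[1,0.08,0,-0.014,0,0,0],[1,0.115,0,-0.027,0,0,0],[1,0.151,0,-0.04,0,0,0],[1,0.18,0,-0.07,0,0,0],[1,0.209,0,-0.101,0,0,0],[1,0.23,0,-0.147,0,0,0],[1,0.251,0,-0.192,0,0,0],[1,0.285,0,-0.265,0,0,0],[1,0.322,0,-0.343,0,0,0],[1,0.322,0,-0.343,0,0,0]]]'

```text
clock: 13.72
position: [0.5607, 0.1284, 0.1756]
tcp_rot: [[0.118, 0.991, 0.06], [0.898, -0.133, 0.419], [0.423, 0.004, -0.906]]
force: [1.3, -0.5, -0.4]
grip_width: 0.0245
```

Run:
```python
from h import *
s=sense();print(s["clock"],s["position"],s["force"],s["moment"],s["grip_width"],s["qpos"])
tipinfo()
c=read_camera("side");im=c["img"][0:280,180:460,::-1];cv2.imwrite("pics/s12.png",cv2.resize(im,None,fx=2,fy=2,interpolation=2))
```

```text
13.7167 [0.5607404  0.12838428 0.17555446] [ 1.31735419 -0.52290569 -0.41571933] [-0.4882483  -0.04931636 -0.02592396] 0.024533702485935734 [ 0.46501714  0.58244823 -0.70087699  1.87192224 -0.0909488   0.68341995
 -0.19127356]
tip [ 0.541  -0.0212  0.1134] butt [0.5644 0.1567 0.1972]
top tip [282.1 192.1] bladeroot [246.2 184.8] butt [214.3 178.4]
side tip [254.6 205.2] bladeroot [234.9 199.4] butt [216.1 193.8]
```

View pics/s12.png

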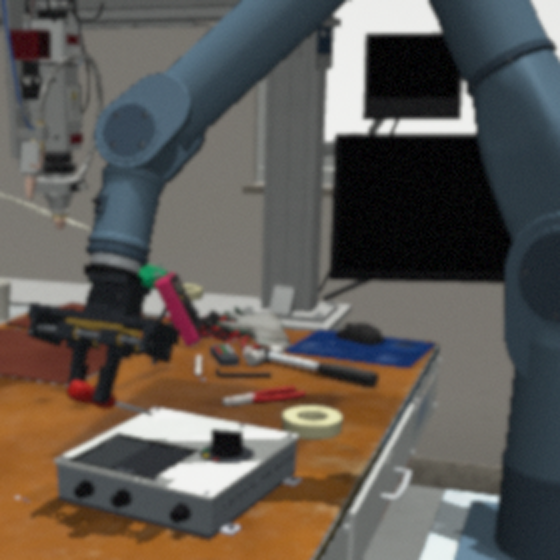

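Request:
arm_command --rows '[[[1,0.02,-0.07,-0.04,0,0,0],[1,0.04,-0.15,-0.09,0,0,0],[1,0.06,-0.25,-0.13,0,0,0],[1,0.08,-0.33,-0.17,0,0,0],[1,0.1,-0.42,-0.21,0,0,0],[1,0.1,-0.48,-0.21,0,0,0],[1,0.1,-0.53,-0.21,0,0,0],[1,0.1,-0.53,-0.21,0,0,0],[1,0.1,-0.53,-0.21,0,0,0],[1,0.1,-0.53,-0.21,0,0,0],[1,0.1,-0.53,-0.21,0,0,0],[1,0.1,-0.53,-0.21,0,0,0]]]'

```text
clock: 14.87
position: [0.4807, 0.139, 0.2072]
tcp_rot: [[0.12, 0.991, 0.056], [0.898, -0.132, 0.419], [0.423, -0.0, -0.906]]
force: [0.6, -0.8, -1.2]
grip_width: 0.0247
```

Run:
```python
from h import *
s=sense();print(s["clock"],s["position"],s["force"],s["qd"].round(3),s["grip_width"])
tipinfo()
c=read_camera("side");im=c["img"][120:270,180:360,::-1];cv2.imwrite("pics/s13.png",cv2.resize(im,None,fx=4,fy=4,interpolation=2))
c=read_camera("top");cv2.imwrite("pics/t13.png",c["img"][...,::-1])
```

```text
14.8667 [0.48071182 0.13896538 0.20720474] [ 0.64732022 -0.77025592 -1.18781639] [ 0.001 -0.002 -0.001  0.003 -0.001  0.001  0.002] 0.024694465183147652
tip [ 0.4607 -0.0106  0.1451] butt [0.4845 0.1673 0.2288]
top tip [278.2 219. ] bladeroot [240.8 212.4] butt [207.5 206.6]
side tip [280.4 198.6] bladeroot [261.9 192. ] butt [244.1 185.7]
```

View pics/s13.png

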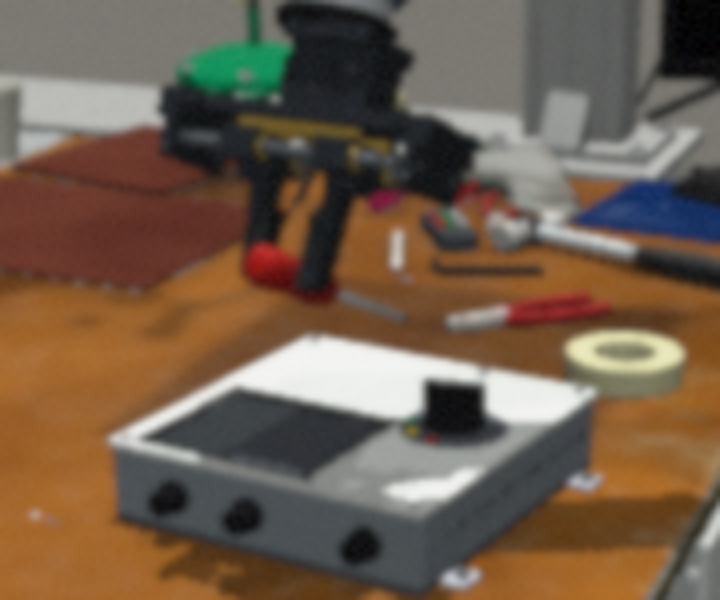

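View pics/t13.png

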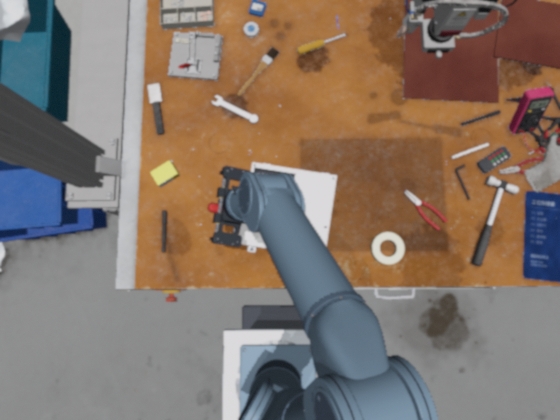

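```bash
python3 -c "
from plant import *
print(hand_in(), sense()['clock'])"
```

```text
the job is handed in; nothing more can be done
the job is handed in; nothing more can be done
```

The screwdriver is out of the enclosure and held still in the air, and the job was handed in at about 15 s of the 48 s allowed.

- **Selector:** I turned the knob from red to green. After letting go, the top picture showed the white line on the green dot. Another top picture partway through the draw-out still showed it there.
- **Screwdriver:** I gripped it by the handle at 45 N. I tilted it up to about 25° and drew it out handle first through the opening. The force readings between moves stayed under about 2 N, so it was not forced against the cover.
- **Final checks:** The tip is at z ≈ 0.145 m, about 8.5 cm above the cover. That height comes from the arm pose. The side camera agreed within 1 pixel, so the tool has not slipped in the grip. Joint speeds were near zero and the fingers stood 24.7 mm apart on the handle.
- **Rest of the worktop:** The pliers, tape, marker and carton looked unmoved in the final top view.
- **Not rechecked:** In the last pictures the arm hid the knob from above, so the final look at it was from the side only, where the bar was unchanged. The fingers closed to about 24.5 mm on a handle given as about 28 mm thick. I took this as the handle's narrower middle and did not confirm it separately. No check failed.

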